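# Set the drying easel and rack the panels

### The arm

A 6-joint arm with a two-finger parallel gripper is mounted at the origin on the work surface. World frame = base frame: x ahead of the robot, y to its left, z up, the work surface at z = 0. Lengths are in m, angles in rad, forces in N, time in s.
With the tool pointing down it reaches from about 0.3 to 0.875 m from the base axis. Payload 6.4 kg.
Tool frame: the origin (TCP) lies on the centre line of the jaws, within the pads' length; the fingertips stand 8 mm ahead of it and the grasp point (between the pads) lies 11 mm behind it; z points along the fingers, y is the line along which they close (so a half turn about z gives the same grasp; the last joint's range is limited). The gripper opens to 85 mm and grips with 20 to 120 N. Pads are 22 mm wide; open, the fingers measure 114 mm over their backs; the gripper's body (76 mm by 85 mm) begins 54 mm behind the grasp point. The pads swing forward as they close: fully open they stand 13 mm farther back than shut.
Start: joints at [-0.206, 0.181, 1.607, -0, 1.354, -0.206], TCP at [0.575, 0, 0.239] pointing down, gripper open.
Joint ranges: [-2.99, 2.99], [-0.89, 2.07], [0.3, 2.58], [-1.14, 4.28], [0, 2.63], [-3.12, 3.12]. Speed limits (rad/s): [2.57, 2.57, 3.01, 3.14, 3.14, 3.14].

### API

Orientations are given as a unit quaternion [w, x, y, z].
In Python, from bench import ctrl gives the robot as it stands.
- The arm moves only by the shell command python3 -m handwheel 'ROWS' [OPENING]. ROWS is JSON, a list that holds one entry, the list of rows, each a list of 4 numbers: the shift along the tool's x, y, z each as a share of 20 cm, from -1 to 1, then the turn about the tool's z as a share of 1.5 rad, from -1 to 1. In form: [[[x, y, z, twist], ...]]. A call has 1 to 10 rows; each row is the pose to reach, as a shift and turn from the pose commanded when the call began, along the tool's axes at that moment; what a row does not reach only later rows make up. A row lasts 1/8 s, in which the tool goes at most 62.5 mm and 10.7 degrees, less where a joint would pass 70% of its speed; a pose out of reach is approached as far as the arm can. A call with a number of a shift or a turn outside -1 to 1 is refused whole. A call with a gripper value outside its range is refused whole. OPENING is the finger opening in mm, from 0 to 85.4, set as the call begins (- or left out, the last holds). The fingers move at their own pace and stop on an object; the grip force is fixed at half the most. Time passes only in rows, so rows that repeat a pose let the fingers close. It gives the time, the measured TCP pose, the force, the opening and the grip force at its end, in the units of the state.
- ctrl.get_obs(): the state, without advancing time (a new reading comes with each control period).
- ctrl.camera(name): name is "scene" or "side" or "wrist"; returns a dict with "color" (400x640x3 uint8, red, green, blue), "range_z" (400x640 float32, m along the optical axis (not along the pixel's ray), 0 where there is no reading), "K" (3x3 intrinsics, pixels), "pose" (4x4, takes a point from camera to world coordinates); the wrist camera has in their place "T_tool_cam" (4x4, takes a point from camera to tool coordinates, whose origin is the TCP and whose axes are the flange's). Camera axes: x right, y down, z forward; pixel columns grow to the right and rows downward; lengths in m; the calibration is good to about 2 mm. A picture is of the moment at which its call begins: read the wrist's pose just before it.
- ctrl.hand_in(): hands the job in; it is judged then, once.
The state is a dict: "time_s": time; "q": joint angles; "dq": joint speeds; "joint_efforts": joint torques, N m; "eef_pos": TCP position; "eef_rot": TCP orientation; "wrist_force": force on the tool from outside, world axes, zero at the start; "torque": the same for the moment, N m; "opening": opening from 0.0 (shut) to 1.0 (fully open); "grasp_force": force on a finger pad.
Only numpy, scipy, OpenCV 4.12 (cv2) and the standard library are available. Lean on these libraries where they do the work, as an engineer would, in place of code of your own. Each camera call takes 0.05 s, during which the arm holds its last target. There are 200 camera calls.

### The job

Clear the two cork sanding blocks off the drying easel into the grey tray. Loosen the fence's clamp knob past its click (counter-clockwise), slide the fence until its pointer is level with the front edge of the brass index tab and turn the knob back until it clicks home; then lean every wide wood panel against the locked fence, side by side, one end on the bed against the front lip, and leave the narrow wood strip, the brass plates and the knife where they are.

Things in the scene. Friction and masses are not known exactly. Their poses are not given: they have to be found in the camera images.
- easel: the drying easel, a flat plywood bed 197 x 431 mm, 15 mm thick. Origin on the underside below the middle of the panel space; x points away from the lip towards the fence, y along lip and fence, z up. A wooden lip along y (10 mm thick, y -162 to +162 mm, 14 mm above the bed) runs along the bed's front, its inner face at x = -55 mm. Behind it, parallel, stands the sliding fence.
- fence: the fence's wooden wall: origin at bed height below the middle of its front face, axes as the easel's. A wall 325 mm long (along easel y, centred), 12 mm thick, rising 60 mm above the bed, against which the panels lean; its front face looks at the lip. At the -y end it carries an aluminium clamp shoe 60 x 42 mm, 30 mm high, with the knob on top.
- fence_slide (a joint): travel of the fence towards the lip, m, 0 (farthest back: front face 108 mm from the lip's inner face) to 0.06. Held fast (against some 30 N) while the knob is tight; when the knob is loose it slides with about 2 N.
- fence_pointer (a point): end of the small black pointer (4 mm wide) on the outer (-y) side of the shoe, level with the fence's front face, 4 mm above the bed
- index: brass index tab 24 x 22 x 6 mm on the bed beside the shoe. Origin: middle of its front edge (the edge towards the lip), on the bed; axes as the easel's. The fence is set when the pointer is level (in easel x) with this front edge.
- knob (a joint): turn of the clamp knob, rad, counter-clockwise from above: 0 = tight, clicked home (at the start); about 1.2 = loose. A detent hump lies at about 0.34: let go short of it when tightening, the knob springs back to about 0.8 (loose); turned past it, it snaps to 0 within 0.05 and stays. Peak torque about 0.15 N m, to loosen or tighten.
- knob_grip (a point): on the knob's vertical axis, 34 mm above the shoe's top: middle of the upper part of the black bar grip, 50 mm long, 15 mm wide, 32 mm high (its top 8 mm above this point, its foot, a 48 mm disc 10 mm thick, 24 mm below). x axis: along the bar; z up. At knob 0 the bar points 0.6 rad clockwise of the easel's x, at 1.2 0.6 rad counter-clockwise of it.
- block1: one of two cork sanding blocks, 62 mm (x) by 38 mm (y), 30 mm high, left lying on the easel's bed between lip and fence. Origin: centre of its underside.
- block2: one of two cork sanding blocks, 62 mm (x) by 38 mm (y), 30 mm high, left lying on the easel's bed between lip and fence. Origin: centre of its underside.
- tray: grey plastic tray 100 mm (x) x 170 mm (y) x 35 mm high, walls and floor 4 mm, open on top, fixed. Origin: centre of its underside.
- panel1: wide pale wood panel, 114 mm long (x) by 50 mm wide (y), 12 mm thick (z), at first flat on the cutting mat (3 mm thick); origin: centre of its underside face. May be absent.
- panel2: wide pale wood panel, 118 mm long (x) by 50 mm wide (y), 12 mm thick (z), at first flat on the cutting mat (3 mm thick); origin: centre of its underside face. May be absent.
- panel3: wide pale wood panel, 122 mm long (x) by 50 mm wide (y), 12 mm thick (z), at first flat on the cutting mat (3 mm thick); origin: centre of its underside face. May be absent.
- panel4: wide pale wood panel, 128 mm long (x) by 50 mm wide (y), 12 mm thick (z), at first flat on the cutting mat (3 mm thick); origin: centre of its underside face. May be absent.
- brass1: loose brass plate 70 x 26 x 5 mm lying on the cutting mat; leave alone. Origin: centre of its underside.
- brass2: loose brass plate 64 x 22 x 5 mm; leave alone. Origin: centre of its underside.
- strip1: narrow wood strip 180 x 14 x 10 mm on the mat; leave alone. Origin: centre of its underside.
- knife: hobby knife 150 mm long with a red handle, lying on the bench; leave alone. Origin: centre of its underside.

How it is judged:
On the way, in this order (a step that is already met when the one before it is completed fails the run):
1. the knob is turned loose past its click (value of joint knob above 0.6 rad), for 0.1 s.
2. with the knob loose, the fence's pointer is level with the index's front edge (value of joint knob above 0.5 rad and x of fence_pointer in the frame of index between -0.005 and 0.005 m), for 0.2 s.
3. the knob has clicked home with the fence on the index (value of joint knob below 0.15 rad and x of fence_pointer in the frame of index between -0.005 and 0.005 m), for 0.2 s.
4. a first panel leans on the locked fence (((angle between the z axis of panel1 and the z axis of easel, either way round between 0.6 and 1.05 rad and angle between the y axis of panel1 and the y axis of easel, either way round below 0.2 rad and x of panel1 in the frame of easel between -0.045 and 0.045 m and y of panel1 in the frame of easel between -0.155 and 0.155 m and z of panel1 in the frame of easel between 0.035 and 0.085 m and contact force between panel1 and fence above 0.02 N) or (angle between the z axis of panel2 and the z axis of easel, either way round between 0.6 and 1.05 rad and angle between the y axis of panel2 and the y axis of easel, either way round below 0.2 rad and x of panel2 in the frame of easel between -0.045 and 0.045 m and y of panel2 in the frame of easel between -0.155 and 0.155 m and z of panel2 in the frame of easel between 0.035 and 0.085 m and contact force between panel2 and fence above 0.02 N) or (angle between the z axis of panel3 and the z axis of easel, either way round between 0.6 and 1.05 rad and angle between the y axis of panel3 and the y axis of easel, either way round below 0.2 rad and x of panel3 in the frame of easel between -0.045 and 0.045 m and y of panel3 in the frame of easel between -0.155 and 0.155 m and z of panel3 in the frame of easel between 0.035 and 0.085 m and contact force between panel3 and fence above 0.02 N) or (angle between the z axis of panel4 and the z axis of easel, either way round between 0.6 and 1.05 rad and angle between the y axis of panel4 and the y axis of easel, either way round below 0.2 rad and x of panel4 in the frame of easel between -0.045 and 0.045 m and y of panel4 in the frame of easel between -0.155 and 0.155 m and z of panel4 in the frame of easel between 0.035 and 0.085 m and contact force between panel4 and fence above 0.02 N))), for 0.2 s.
5. all panels lean on the fence (angle between the z axis of panel1 and the z axis of easel, either way round between 0.6 and 1.05 rad and angle between the y axis of each of panel1, panel2, panel3, panel4 and the y axis of easel, either way round below 0.2 rad and x of panel1 in the frame of easel between -0.045 and 0.045 m and y of panel1 in the frame of easel between -0.155 and 0.155 m and z of panel1 in the frame of easel between 0.035 and 0.085 m and contact force between each of panel1, panel2, panel3, panel4 and fence above 0.02 N and angle between the z axis of panel2 and the z axis of easel, either way round between 0.6 and 1.05 rad and x of panel2 in the frame of easel between -0.045 and 0.045 m and y of panel2 in the frame of easel between -0.155 and 0.155 m and z of panel2 in the frame of easel between 0.035 and 0.085 m and angle between the z axis of panel3 and the z axis of easel, either way round between 0.6 and 1.05 rad and x of panel3 in the frame of easel between -0.045 and 0.045 m and y of panel3 in the frame of easel between -0.155 and 0.155 m and z of panel3 in the frame of easel between 0.035 and 0.085 m and angle between the z axis of panel4 and the z axis of easel, either way round between 0.6 and 1.05 rad and x of panel4 in the frame of easel between -0.045 and 0.045 m and y of panel4 in the frame of easel between -0.155 and 0.155 m and z of panel4 in the frame of easel between 0.035 and 0.085 m), for 0.2 s.
At the end, for the whole second after the job is handed in: The knob is clicked home (under 0.15 rad), the pointer is within 5 mm of the index's front edge, both sanding blocks lie in the tray, and every panel present leans at 34 to 60 degrees from flat, touching the fence, lower end in the lip, its sides square to the lip within 11 degrees; all at rest (all of step 3 and all of step 5 and x of block1 in the frame of tray between -0.05 and 0.05 m and y of block1 in the frame of tray between -0.085 and 0.085 m and z of each of block1, block2 in the frame of tray below 0.035 m and linear speed of each of block1, block2, panel1, panel2, panel3, panel4 below 0.02 m/s and x of block2 in the frame of tray between -0.05 and 0.05 m and y of block2 in the frame of tray between -0.085 and 0.085 m).
It fails at once if a bystander (narrow strip, brass plates, knife) is moved more than 30 mm (distance of any of brass1, brass2, strip1, knife from where it was at the start of the episode above 0.03 m).
Of panel1, panel2, panel3, panel4 only 3 to 4 are there at a start; the rules pass over those that are not, and their reading is None.
At some moment in a run one of panel1, panel2, panel3, panel4, block1, block2 may be knocked a few centimetres aside while the robot is not near it.
It also fails if it takes over 210 s, if anything falls off the work surface, if the arm or the gripper's body presses on something with over 40 N, if the wrist force passes 120 N, or if a joint passes its speed limit or range.

## Working session

There is one attempt and no reset: what is moved stays moved. The work goes in short steps, Python scripts to look and compute and a shell command to move; the robot and the scene stay as the last step left them, time stands still between calls to the robot, and variables do not carry over. Pictures are saved under pics/ and viewed, at most 14 in all, crops included, and the job is handed in when it is done.

```bash
ls; mkdir -p pics
cat > h.py <<'E'
import numpy as np,cv2
from bench import ctrl
from scipy.spatial.transform import Rotation as R
def tool():
    o=ctrl.get_obs(); w,x,y,z=o["eef_rot"]; T=np.eye(4)
    T[:3,:3]=R.from_quat([x,y,z,w]).as_matrix(); T[:3,3]=o["eef_pos"]; return T
def cam(n,save=None):
    T=tool(); c=ctrl.camera(n)
    P=c["pose"] if "pose" in c else T@c["T_tool_cam"]
    z=c["range_z"]; K=c["K"]; v,u=np.mgrid[:z.shape[0],:z.shape[1]]
    p=np.stack([(u-K[0,2])/K[0,0]*z,(v-K[1,2])/K[1,1]*z,z],-1)
    W=p@P[:3,:3].T+P[:3,3]; W[z==0]=np.nan
    if save:
        cv2.imwrite(f"pics/{save}.png",c["color"][:,:,::-1]); np.savez(f"pics/{save}.npz",W=W,c=c["color"],K=K,P=P)
    return W,c["color"],K,P
E
python3 - <<'E'
from h import *
for n in("scene","side","wrist"):
    W,c,K,P=cam(n,n+"0"); print(n,P.round(3).tolist(),K[0,0])
print(ctrl.get_obs())
E
```

```text
pics
scene [[0.838, 0.309, -0.45, 1.027], [0.546, -0.475, 0.69, -0.753], [-0.0, -0.824, -0.567, 0.698], [0.0, 0.0, 0.0, 1.0]] 444.8039041484321
side [[-0.984, -0.12, 0.134, 0.399], [-0.179, 0.711, -0.68, 0.743], [-0.014, -0.693, -0.721, 0.861], [0.0, 0.0, 0.0, 1.0]] 383.186173327058
wrist [[1.0, -0.0, -0.001, 0.574], [-0.001, -0.949, -0.317, 0.082], [-0.001, 0.317, -0.949, 0.373], [0.0, 0.0, 0.0, 1.0]] 293.0817404814679
{'time_s': 0.15, 'q': array([-2.06330216e-01,  1.81384461e-01,  1.60775188e+00,  2.53119173e-05,
        1.35383589e+00, -2.06263971e-01]), 'dq': array([-0.0017803 , -0.00250341, -0.00243691, -0.00013786, -0.00035022,
        0.00072306]), 'joint_efforts': array([ 1.94259010e-03, -4.45260644e+01, -3.51692533e+01, -1.26067753e-04,
        5.82284134e-03,  2.14055274e-05]), 'eef_pos': array([5.74590123e-01, 9.37733179e-05, 2.38595978e-01]), 'eef_rot': array([-5.84085019e-04,  7.07131966e-01,  7.07081259e-01, -3.67159408e-04]), 'wrist_force': array([ 0.12075032, -0.84378951, -1.00737481]), 'torque': array([0.00671752, 0.05143753, 0.02978186]), 'grasp_force': 0.0, 'opening': 0.9972141938281182}
```

View pics/scene0.png

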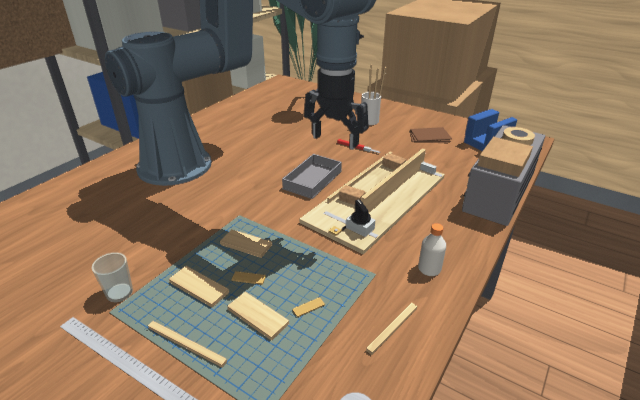

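View pics/side0.png

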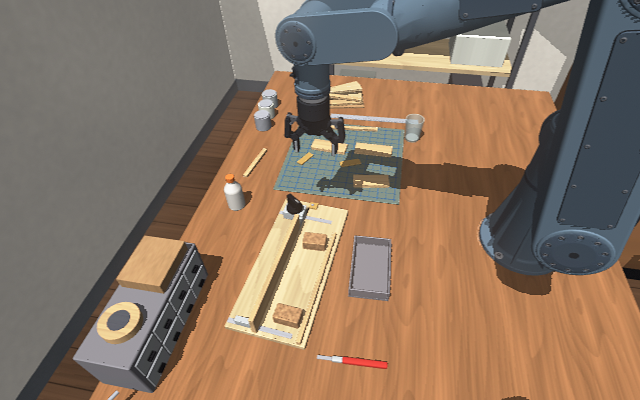

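```bash
cat >> h.py <<'E'
S=1000.;X0,Y0=.2,-.6   # ortho map: col=(y left..) row
def ortho(views,shape=(750,1050)):
    H=np.full(shape,-1.);C=np.zeros(shape+(3,),np.uint8)
    for W,c in views:
        m=np.isfinite(W[...,2])&(W[...,2]<.13)&(W[...,2]>-.02)
        p=W[m];col=c[m]; r=((p[:,0]-X0)*S).round().astype(int); k=((p[:,1]-Y0)*S).round().astype(int)
        ok=(r>=0)&(r<shape[0])&(k>=0)&(k<shape[1]); o=np.argsort(p[ok,2])
        r,k,col,z=r[ok][o],k[ok][o],col[ok][o],p[ok,2][o]
        b=z>H[r,k]; H[r[b],k[b]]=z[b]; C[r[b],k[b]]=col[b]
    return H,C
E
python3 - <<'E'
from h import *
v=[(lambda d:(d["W"],d["c"]))(np.load(f"pics/{n}0.npz")) for n in("scene","side")]
H,C=ortho(v)
C=cv2.dilate(C,np.ones((3,3)))
# x up, y left
img=C[::-1,::-1][:, :]
cv2.imwrite("pics/top0.png",cv2.resize(img,(800,571))[:,:,::-1])
for i,(W,c) in enumerate(v):
    z=W[...,2]; m=((z>.0105)&(z<.0185)&(W[...,0]<.9)&(W[...,0]>.2)&(abs(W[...,1])<.7)).astype(np.uint8)
    n,l,s,_=cv2.connectedComponentsWithStats(m)
    for j in range(1,n):
        if s[j,4]<60: continue
        p=W[l==j]; r=cv2.minAreaRect((p[:,:2]*1000).astype(np.float32))
        print(i,s[j,4],np.round(r[0]),np.round(r[1]),round(r[2]),p[:,2].mean().round(4),c[l==j].mean(0).round())
E
```

```text
0 110 [362. 191.] [157.  67.] 63 0.0145 [81. 80. 81.]
0 495 [557. 250.] [164.  54.] 86 0.0157 [219. 202. 157.]
0 141 [440. 139.] [191.  88.] 61 0.0145 [81. 80. 81.]
0 3478 [605. 177.] [434. 199.] 85 0.0155 [218. 202. 161.]
0 85 [859. 247.] [ 9. 79.] 90 0.0144 [77. 76. 77.]
0 720 [ 434. -170.] [117.  53.] 8 0.0157 [131. 112.  85.]
0 66 [835. -19.] [51. 21.] 16 0.0144 [129. 126. 119.]
0 1107 [ 441. -331.] [ 52. 132.] 90 0.0158 [203. 180. 135.]
0 76 [ 328. -440.] [51. 20.] 64 0.0148 [145. 150. 144.]
0 1308 [ 598. -324.] [ 52. 125.] 85 0.0157 [226. 204. 153.]
0 70 [ 844. -154.] [51. 14.] 79 0.0114 [237. 216. 163.]
0 682 [ 530. -447.] [181.  16.] 4 0.0139 [217. 193. 143.]
0 140 [ 829. -238.] [82. 13.] 80 0.0116 [234. 209. 155.]
1 89 [ 597. -598.] [56. 99.] 79 0.0153 [197. 167. 123.]
1 88 [ 501. -446.] [120.  23.] 7 0.0133 [230. 201. 149.]
1 174 [ 624. -323.] [56. 74.] 87 0.015 [238. 210. 155.]
1 73 [ 551. -316.] [30. 56.] 4 0.015 [232. 203. 149.]
1 344 [ 442. -326.] [127.  56.] 1 0.0152 [205. 179. 131.]
1 388 [ 434. -165.] [113.  54.] 9 0.0152 [147. 123.  91.]
1 6770 [605. 182.] [432. 198.] 85 0.0152 [230. 211. 166.]
1 68 [399. 250.] [96.  4.] 3 0.0147 [116. 108. 109.]
1 326 [401. 412.] [120.  14.] 2 0.0137 [229.  94.  87.]
1 80 [849. 546.] [88. 33.] 26 0.0144 [84. 84. 88.]
```

View pics/top0.png

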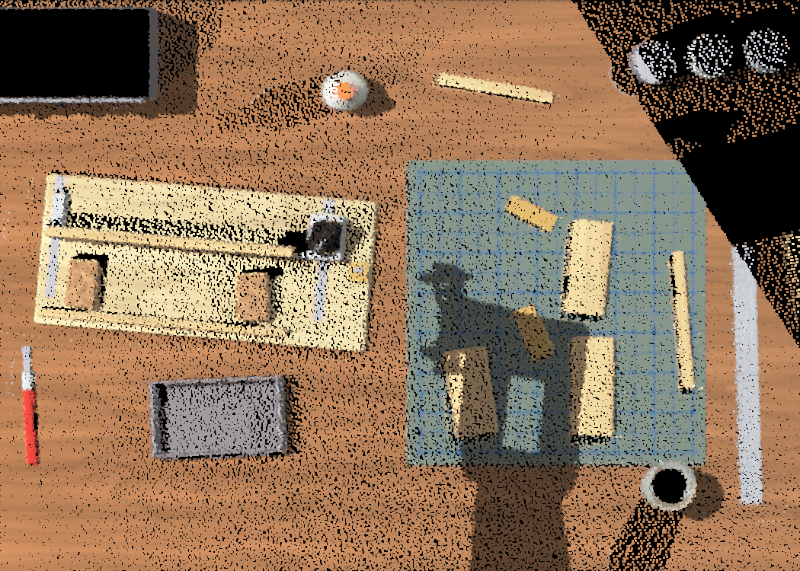

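```bash
python3 -m handwheel '[[[0.25,0,0,0],[0.5,0,0,0],[0.75,0,0,0],[0.75,0,0,0],[0.75,0,0,0]]]' 85
python3 - <<'E'
from h import *
W,c,K,P=cam("wrist","w1")
cam("scene","scene1");cam("side","side1")
E
```

```text
time_s: 0.78
eef_pos: [0.5748, 0.1499, 0.2389]
eef_rot: [-0.0, 0.707, 0.707, -0.0]
wrist_force: [-0.4, -0.4, -0.7]
opening: 0.998
grasp_force: 0.0
```

View pics/w1.png

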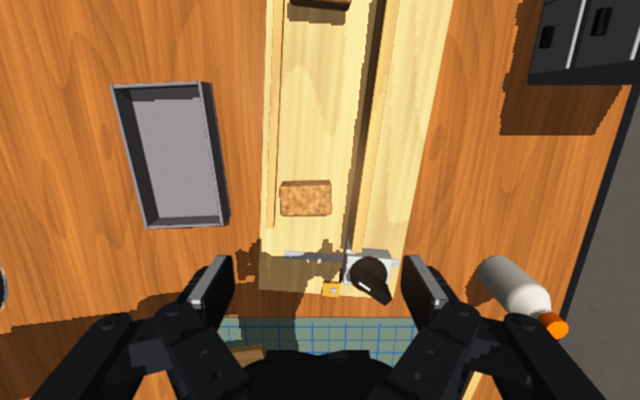

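```bash
cat > seg.py <<'E'
from h import *
import sys
def seg(f,lo,hi,box,minn=40,colf=None):
    d=np.load(f"pics/{f}.npz");W=d["W"];c=d["c"].astype(int);z=W[...,2]
    m=(z>lo)&(z<hi)&(W[...,0]>box[0])&(W[...,0]<box[1])&(W[...,1]>box[2])&(W[...,1]<box[3])
    if colf: m&=colf(c)
    n,l,s,_=cv2.connectedComponentsWithStats(m.astype(np.uint8))
    out=[]
    for j in range(1,n):
        if s[j,4]<minn: continue
        p=W[l==j]; r=cv2.minAreaRect((p[:,:2]*1000).astype(np.float32)); out.append((r,p))
        print(f,s[j,4],np.round(r[0],1),np.round(r[1],1),round(r[2],1),"z",p[:,2].mean().round(4),c[l==j].mean(0).round())
    return out
E
python3 - <<'E'
from seg import *
B=(.4,.8,-.1,.5)
for f in("w1","scene1","side1"):
    print("blocks");seg(f,.038,.05,B)
    print("fence");seg(f,.068,.08,B)
    print("lip");seg(f,.024,.034,B)
    print("knob");seg(f,.08,.1,B)
    print("index");seg(f,.01,.026,(.5,.8,-.1,.1),15,lambda c:(c[...,0]>150)&(c[...,0]-c[...,2]>90))
    print("tray");seg(f,.03,.04,(.3,.5,.05,.5))
E
```

```text
blocks
w1 187 [581.3 323.8] [ 3.6 50.8] 87.1 z 0.0425 [80. 54. 31.]
w1 418 [623.6 192.6] [267.    2.5] 85.5 z 0.044 [86. 63. 38.]
w1 1599 [559.7 120.1] [61.2 38.1] 0.9 z 0.0452 [216. 156.  89.]
w1 529 [638.7  24.3] [45.5 60.4] 85.3 z 0.0445 [173. 170. 163.]
fence
w1 3303 [629.4 192.1] [251.   12.5] 84.9 z 0.075 [233. 197. 118.]
w1 181 [641.   29.1] [13.4 50.7] 67.4 z 0.074 [45. 35. 25.]
lip
w1 2137 [523.5 203.2] [253.2  10.3] 85.0 z 0.0292 [234. 194. 116.]
w1 177 [576.4 324.2] [ 2.2 60.5] 85.2 z 0.029 [47. 32. 19.]
w1 369 [621.4 168.1] [323.8   0.7] 85.0 z 0.029 [84. 64. 40.]
w1 451 [452.  168.3] [  2.4 169.3] 2.8 z 0.0292 [49. 45. 46.]
w1 106 [559.7 138.1] [59.4  1.4] 1.2 z 0.0291 [154. 109.  63.]
w1 116 [425.8  85.5] [50.9  1.6] 2.0 z 0.029 [88. 83. 86.]
w1 96 [650.9  42.2] [ 1.9 37.4] 84.5 z 0.0291 [134. 129. 122.]
knob
w1 556 [638.5  23.6] [14.9 49.7] 52.3 z 0.0864 [61. 51. 43.]
index
w1 2471 [554.5  65.1] [109.   69.8] 0.0 z 0.0156 [244. 221. 148.]
w1 1802 [665.4  65.2] [74.7 57. ] 84.4 z 0.0156 [238. 208. 137.]
w1 187 [680.8 -14.7] [54.  11.2] 86.0 z 0.0157 [240. 210. 139.]
w1 
[... 1429 characters left out ...]
1. 163. 117.]
fence
side1 631 [632.6 230.1] [324.2  13.1] 85.0 z 0.0746 [232. 205. 150.]
lip
side1 70 [619.2 144. ] [180.9   2.2] 85.0 z 0.0287 [96. 79. 60.]
side1 500 [526.5 238.9] [325.1  10.9] 85.0 z 0.029 [237. 209. 153.]
side1 54 [559.3 138.6] [60.1  4.2] 2.4 z 0.029 [154. 119.  86.]
side1 93 [634.2 314.7] [156.3  12.1] 80.5 z 0.0292 [112.  92.  67.]
side1 45 [424.3 250.1] [46.7  6.4] 3.3 z 0.0295 [127. 118. 120.]
side1 63 [570.3 357.8] [68.8 29.5] 25.8 z 0.029 [137. 104.  76.]
knob
side1 85 [639.7  23.6] [15.7 51.4] 53.9 z 0.0858 [68. 58. 53.]
index
side1 41 [593.  -20.5] [23.3 24.3] 88.6 z 0.0209 [231. 191. 113.]
tray
side1 346 [402.4 166.5] [ 99.9 171.9] 2.6 z 0.0345 [149. 139. 140.]
```

```bash
python3 -m handwheel '[[[-0.15,-0.075,0.2,-1],[-0.15,-0.075,0.4,-1],[-0.15,-0.075,0.6,-1],[-0.15,-0.075,0.6,-1],[-0.15,-0.075,0.6,-1],[-0.15,-0.075,0.6,-1],[-0.15,-0.075,0.6,-1],[-0.15,-0.075,0.6,-1],[-0.15,-0.075,0.6,-1],[-0.15,-0.075,0.6,-1]]]' 70
python3 - <<'E'
from h import *
T=tool();print(T.round(3).tolist(),ctrl.get_obs()["q"].round(2))
cam("wrist","w2")
from seg import seg
B=(.4,.8,-.1,.5)
seg("w2",.038,.05,B);seg("w2",.068,.1,B)
E
```

```text
time_s: 2.17
eef_pos: [0.5601, 0.1194, 0.1193]
eef_rot: [0.0, 0.038, 0.999, -0.0]
wrist_force: [-0.1, 0.1, -0.7]
opening: 0.819
grasp_force: 0.0
[[-0.997, 0.075, 0.0, 0.56], [0.075, 0.997, -0.0, 0.119], [-0.0, -0.0, -1.0, 0.119], [0.0, 0.0, 0.0, 1.0]] [ 0.    0.31  1.71 -0.    1.12 -1.49]
w2 3731 [559.5 119.8] [61.7 38.1] 1.5 z 0.0452 [178. 127.  72.]
w2 4152 [577.1 342.4] [39.9 61.7] 83.7 z 0.0445 [187. 132.  74.]
w2 376 [611.3  13. ] [14.  25.6] 27.0 z 0.0445 [125. 127. 124.]
w2 1029 [617.1 117.5] [107.1   8.8] 89.4 z 0.0441 [87. 64. 38.]
w2 1752 [632.7 296.9] [182.3   2.4] 84.9 z 0.0441 [85. 63. 36.]
w2 43 [662.6  41.7] [ 1.6 13.6] 85.0 z 0.0426 [146. 142. 136.]
w2 2634 [622.6 119.6] [104.7  13.3] 85.0 z 0.0742 [202. 168. 100.]
w2 2967 [637.2 284.1] [144.2  13.6] 85.1 z 0.0738 [183. 148.  87.]
w2 139 [655.4  13.7] [10.4 16. ] 16.7 z 0.0873 [39. 30. 26.]
```

```bash
python3 -m handwheel '[[[0,0,0.2,0],[0,0,0.35,0],[0,0,0.43,0],[0,0,0.43,0]]]' 70; python3 -m handwheel '[[[0,0,0,0],[0,0,0,0],[0,0,0,0],[0,0,0,0],[0,0,-0.15,0],[0,0,-0.35,0],[0,0,-0.5,0],[0,0,-0.5,0]]]' 0
```

```text
time_s: 2.72
eef_pos: [0.5592, 0.12, 0.0323]
eef_rot: [-0.001, 0.036, 0.999, -0.0]
wrist_force: [0.1, -0.4, 1.1]
opening: 0.823
grasp_force: 0.0
time_s: 3.72
eef_pos: [0.5623, 0.1201, 0.1367]
eef_rot: [0.003, 0.035, 0.999, 0.0]
wrist_force: [-0.4, -0.3, -0.6]
opening: 0.436
grasp_force: 58.1
```

```bash
python3 -m handwheel '[[[0.25,-0.01,0,0],[0.5,-0.02,0,0],[0.78,-0.02,0,0],[0.78,-0.02,0,0],[0.78,-0.02,0.2,0],[0.78,-0.02,0.4,0],[0.78,-0.02,0.52,0],[0.78,-0.02,0.52,0]]]' 0; python3 -m handwheel '[[[0,0,0,0],[0,0,0,0],[0,0,-0.15,0],[0,0,-0.4,0],[0,0,-0.5,0],[0,0,-0.5,0]]]' 60
python3 - <<'E'
from h import *
T=tool()
cam("wrist","w3")
from seg import seg
seg("w3",.038,.05,(.5,.8,.25,.5));seg("w3",.028,.045,(.3,.5,.05,.3))
p=T[:3,:3].T@(np.array([.5775,.3425,.13])-T[:3,3]);print(p/.2)
E
```

```text
time_s: 4.72
eef_pos: [0.4027, 0.1269, 0.0273]
eef_rot: [-0.002, 0.036, 0.999, -0.0]
wrist_force: [0.6, -0.0, 0.2]
opening: 0.436
grasp_force: 58.1
time_s: 5.48
eef_pos: [0.4062, 0.1272, 0.1318]
eef_rot: [0.003, 0.035, 0.999, 0.0]
wrist_force: [0.6, 0.0, -0.2]
opening: 0.704
grasp_force: 0.0
w3 1415 [571.1 342.9] [39.2 52. ] 83.9 z 0.0444 [206. 155.  89.]
w3 135 [629.7 262.9] [25.2  3.3] 84.8 z 0.0411 [106.  78.  46.]
w3 4264 [402.3 166. ] [100.6 170.4] 2.5 z 0.0339 [134. 123. 123.]
w3 3138 [402.7 127.4] [61.7 38. ] 1.8 z 0.0342 [209. 156.  96.]
[-0.77837601  1.13442058  0.01482276]
```

```bash
python3 -m handwheel '[[[-0.13,0.2,0,0],[-0.26,0.4,0,0],[-0.39,0.6,0,0],[-0.52,0.8,0,0],[-0.65,1,0,0],[-0.78,1,0,0],[-0.78,1,0,0]]]' 70; python3 -m handwheel '[[[0,0.134,0.1,0],[0,0.134,0.3,0],[0,0.134,0.48,0],[0,0.134,0.48,0]]]' 70; python3 -m handwheel '[[[0,0,0,0],[0,0,0,0],[0,0,0,0],[0,0,0,0],[0,0,-0.15,0],[0,0,-0.35,0],[0,0,-0.5,0],[0,0,-0.5,0]]]' 0;python3 - <<'E'
from h import *
T=tool()
p=T[:3,:3].T@(np.array([.4005,.205,.026])-T[:3,3]);print(p/.2)
E
```

```text
time_s: 6.4
eef_pos: [0.5741, 0.3152, 0.127]
eef_rot: [-0.001, 0.036, 0.999, -0.001]
wrist_force: [0.1, 0.2, 0.7]
opening: 0.819
grasp_force: 0.0
time_s: 6.9
eef_pos: [0.5713, 0.3406, 0.0286]
eef_rot: [-0.004, 0.036, 0.999, -0.002]
wrist_force: [-0.8, -1.0, 0.5]
opening: 0.819
grasp_force: 0.0
time_s: 7.9
eef_pos: [0.5779, 0.3431, 0.1372]
eef_rot: [0.003, 0.035, 0.999, 0.001]
wrist_force: [-0.8, -0.1, -1.9]
opening: 0.427
grasp_force: 60.4
[ 0.83931812 -0.75309371  0.54871247]
```

```bash
python3 -m handwheel '[[[0.2,-0.19,0,0],[0.4,-0.38,0,0],[0.6,-0.57,0,0],[0.84,-0.753,0,0],[0.84,-0.753,0,0],[0.84,-0.753,0.2,0],[0.84,-0.753,0.4,0],[0.84,-0.753,0.53,0],[0.84,-0.753,0.53,0]]]' 0; python3 -m handwheel '[[[0,0,0,0],[0,0,0,0],[0,0,-0.15,0],[0,0,-0.4,0],[0,0,-0.65,0],[0,0,-0.65,0]]]' 60
python3 - <<'E'
from h import *
T=tool()
cam("wrist","w4")
from seg import seg
seg("w4",.028,.045,(.3,.5,.05,.3))
p=T[:3,:3].T@(np.array([.6385,.0238,.16])-T[:3,3]);print(p/.2)
E
```

```text
time_s: 9.02
eef_pos: [0.3967, 0.2038, 0.0253]
eef_rot: [-0.002, 0.035, 0.999, -0.0]
wrist_force: [0.2, 0.4, 0.2]
opening: 0.43
grasp_force: 63.7
time_s: 9.78
eef_pos: [0.401, 0.2049, 0.1622]
eef_rot: [0.005, 0.035, 0.999, 0.001]
wrist_force: [-0.2, -0.1, -0.4]
opening: 0.696
grasp_force: 0.0
w4 3222 [402.3 166.1] [100.7 170. ] 2.6 z 0.0341 [130. 116. 114.]
w4 2532 [397.2 204.4] [37.5 61.4] 84.8 z 0.0342 [228. 170. 101.]
w4 2508 [402.6 127.7] [61.6 38.2] 2.2 z 0.0342 [195. 144.  82.]
[-1.24847661 -0.81945597  0.02097497]
```

```bash
python3 -m handwheel '[[[-0.25,-0.16,0,0],[-0.5,-0.33,0,0],[-0.75,-0.49,0,0],[-0.98,-0.65,0,0],[-0.98,-0.8,0,0],[-0.98,-0.8,0,0],[-0.98,-0.8,0,0]]]' 70;  python3 - <<'E'
from h import *
W,c,K,P=cam("wrist","w5")
cv2.imwrite("pics/w5c.png",c[:,:,::-1])
from seg import seg
seg("w5",.018,.025,(.55,.65,-.05,.01),15,lambda c:(c[...,0]>120)&(c[...,0]-c[...,2]>60))
seg("w5",.080,.1,(.6,.68,-.05,.1)); seg("w5",.068,.08,(.5,.7,.06,.4));seg("w5",.025,.033,(.45,.55,.0,.4))
seg("w5",.015,.03,(.55,.65,-.05,.05),5,lambda c:(c.max(-1)<70))
E
```

```text
time_s: 10.7
eef_pos: [0.5808, 0.031, 0.156]
eef_rot: [-0.001, 0.036, 0.999, 0.0]
wrist_force: [0.5, -0.8, 0.4]
opening: 0.82
grasp_force: 0.0
w5 492 [592.8 -20.4] [22.3 23.9] 85.7 z 0.0213 [233. 182.  63.]
w5 1076 [638.1  23.3] [15.3 49.6] 52.2 z 0.0865 [45. 39. 36.]
w5 4349 [628.3 182.7] [231.4  13.1] 85.0 z 0.0744 [212. 177. 105.]
w5 330 [453.1 150.6] [  5.8 134.7] 0.1 z 0.029 [42. 39. 41.]
w5 3325 [522.8 196.2] [239.9  10.1] 85.0 z 0.0292 [241. 204. 122.]
w5 91 [606.    1.9] [19.1  3.6] 83.0 z 0.0216 [37. 29. 23.]
```

View pics/w5c.png

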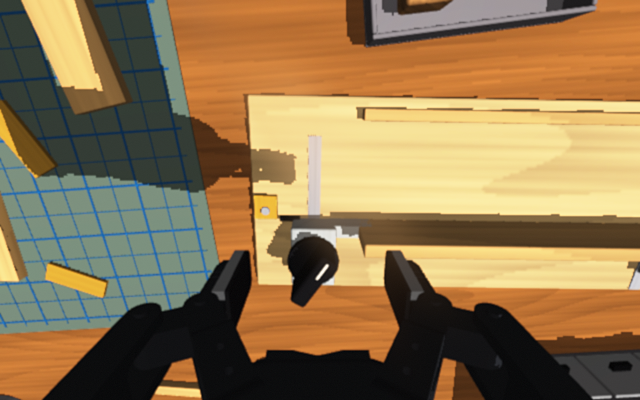

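```bash
python3 -m handwheel '[[[-0.15,-0.01,0,0.1],[-0.289,-0.017,0.1,0.25],[-0.289,-0.017,0.15,0.396],[-0.289,-0.017,0.15,0.396],[-0.289,-0.017,0.15,0.396]]]' 36;  python3 - <<'E'
from h import *
cam("wrist","w6");T=tool();print(T[:3,3],np.degrees(np.arctan2(T[1,1],T[0,1])))
from seg import seg
seg("w6",.080,.09,(.6,.68,-.05,.1))
E
```

```text
time_s: 11.38
eef_pos: [0.6388, 0.0243, 0.127]
eef_rot: [-0.0, 0.325, 0.946, 0.0]
wrist_force: [-0.4, -0.4, 0.7]
opening: 0.422
grasp_force: 0.0
[0.6389423  0.02410522 0.12731296] 52.07535445402182
w6 1595 [638.4  23.2] [14.9 50.2] 52.6 z 0.0869 [63. 52. 42.]
```

```bash
python3 -m handwheel '[[[0,0,0.15,0],[0,0,0.3,0],[0,0,0.3,0]]]' 36; python3 -m handwheel '[[[0,0,0,0],[0,0,0,0],[0,0,0,0],[0,0,0,0]]]' 0;python3 -m handwheel '[[[0,0,0,-0.1],[0,0,0,-0.2],[0,0,0,-0.3],[0,0,0,-0.4],[0,0,0,-0.5],[0,0,0,-0.6],[0,0,0,-0.7],[0,0,0,-0.77],[0,0,0,-0.77],[0,0,0,-0.77]]]' 0
```

```text
time_s: 11.8
eef_pos: [0.6369, 0.0238, 0.065]
eef_rot: [-0.003, 0.325, 0.946, -0.0]
wrist_force: [-0.2, 0.3, 0.1]
opening: 0.423
grasp_force: 0.0
time_s: 12.3
eef_pos: [0.6398, 0.0226, 0.069]
eef_rot: [0.001, 0.326, 0.945, -0.0]
wrist_force: [-3.2, -1.5, 6.5]
opening: 0.159
grasp_force: 62.1
time_s: 13.55
eef_pos: [0.6403, 0.0229, 0.0689]
eef_rot: [0.001, -0.242, 0.97, -0.0]
wrist_force: [-0.9, 0.6, 5.6]
opening: 0.163
grasp_force: 62.0
```

```bash
python3 -m handwheel '[[[0.024,0.016,0,0],[0.049,0.032,0,0],[0.074,0.048,0,0],[0.098,0.064,0,0],[0.098,0.064,0,0],[0.098,0.064,0,0]]]' 0;  python3 - <<'E'
from h import *
cam("wrist","w7");T=tool();print(T[:3,3])
cam("side","side7");cam("scene","scene7")
from seg import seg
xe=np.array([.9962,-.0872])*1
for f in("w7","side7","scene7"):
  for r,p in seg(f,.018,.025,(.55,.65,-.05,.01),10,lambda c:(c[...,0]>120)&(c[...,0]-c[...,2]>60))+seg(f,.068,.08,(.5,.7,.075,.4))+seg(f,.015,.03,(.55,.65,-.05,.05),5,lambda c:(c.max(-1)<70)): print(np.dot(r[0],xe))
E
```

```text
time_s: 14.3
eef_pos: [0.6165, 0.025, 0.0689]
eef_rot: [0.001, -0.242, 0.97, -0.0]
wrist_force: [-1.8, -1.1, 9.2]
opening: 0.163
grasp_force: 62.3
[0.61653009 0.02501538 0.06889649]
w7 1134 [593.  -20.5] [22.  24.4] 84.9 z 0.0214 [129.  92.  37.]
w7 5390 [603.2 160.5] [172.5  12.3] 84.9 z 0.0746 [227. 200. 122.]
w7 69 [623.6   3.5] [ 0.4 30.9] 85.0 z 0.0256 [56. 54. 52.]
592.5621192443848
586.8816132202148
620.8935479021072
side7 636 [609.9 233.9] [320.   13.6] 85.1 z 0.0746 [234. 207. 152.]
side7 6 [583.    5.3] [11.3  2. ] 81.3 z 0.0205 [61. 52. 46.]
587.1496314941406
580.2871646610259
scene7 342 [610.7 237.5] [310.5  15.2] 85.4 z 0.0744 [202. 179. 133.]
scene7 10 [583.5  -1.5] [16.1  4.3] 89.7 z 0.0215 [41. 37. 33.]
587.669440246582
581.4115360290527
```

```bash
python3 -m handwheel '[[[0,0,0,0.1],[0,0,0,0.2],[0,0,0,0.3],[0,0,0,0.4],[0,0,0,0.5],[0,0,0,0.6],[0,0,0,0.7],[0,0,0,0.78],[0,0,0,0.78],[0,0,0,0.78]]]' 0; python3 -m handwheel '[[[0,0,0,0],[0,0,0,0],[0,0,0,0],[0,0,-0.2,0],[0,0,-0.4,0],[0,0,-0.5,0],[0,0,-0.5,0]]]' 40
python3 - <<'E'
from h import *
cam("wrist","w8");cam("side","side8");T=tool();print(T.round(3).tolist())
from seg import seg
xe=np.array([.9962,-.0872])*1
seg("w8",.080,.09,(.56,.68,-.05,.08));seg("side8",.080,.09,(.56,.68,-.05,.08))
for f in("w8","side8"):
  for r,p in seg(f,.018,.025,(.55,.65,-.05,.01),10,lambda c:(c[...,0]>120)&(c[...,0]-c[...,2]>60))+seg(f,.068,.08,(.5,.7,.075,.4))+seg(f,.015,.03,(.55,.65,-.05,.05),5,lambda c:(c.max(-1)<70)): print(np.dot(r[0],xe))
cam("scene","scene8")
seg("scene8",.0115,.0175,(.3,.75,-.48,-.1))
E
```

```text
time_s: 15.7
eef_pos: [0.6167, 0.0247, 0.069]
eef_rot: [0.001, 0.334, 0.943, 0.0]
wrist_force: [-1.7, -1.5, 9.3]
opening: 0.17
grasp_force: 62.4
time_s: 16.58
eef_pos: [0.6167, 0.025, 0.1686]
eef_rot: [0.001, 0.333, 0.943, 0.0]
wrist_force: [-0.3, -0.3, -0.4]
opening: 0.469
grasp_force: 0.0
[[-0.778, 0.629, -0.002, 0.615], [0.629, 0.778, 0.0, 0.025], [0.002, -0.001, -1.0, 0.166], [0.0, 0.0, 0.0, 1.0]]
w8 1122 [615.3  25.5] [15.  49.3] 52.4 z 0.087 [92. 75. 59.]
side8 82 [616.5  26.7] [16.1 49.7] 48.9 z 0.086 [69. 59. 53.]
w8 359 [589.6 -19.5] [26.1 22.1] 65.9 z 0.0214 [228. 177.  60.]
w8 4714 [604.1 167.2] [185.8  12.4] 85.0 z 0.075 [237. 203. 122.]
w8 22 [582.8  -1.4] [7.9 2.6] 85.5 z 0.0226 [60. 45. 33.]
589.0739127426148
587.2503391479493
580.6710150493622
side8 24 [587.8 -20.2] [21.  14.6] 67.6 z 0.0213 [228. 186. 111.]
side8 634 [609.8 234.4] [320.   13.6] 84.9 z 0.0747 [233. 205. 150.]
side8 6 [583.3   5. ] [12.2  1.9] 87.4 z 0.0202 [55. 46. 41.]
587.367999029541
587.0008940795899
580.6303633312225
scene8 624 [ 433.7 -169.7] [116.4  54.9] 8.8 z 0.0156 [161. 141. 106.]
scene8 959 [ 442.4 -331.3] [ 51.4 130.5] 89.5 z 0.0157 [228. 206. 155.]
scene8 50 [ 334.3 -437.2] [43.2 14.6] 75.5 z 0.0145 [149. 155. 149.]
scene8 1190 [ 599.  -324.1] [ 51.6 123.3] 85.2 z 0.0156 [228. 206. 154.]
scene8 647 [ 530.1 -447.5] [181.7  15.7] 4.6 z 0.014 [222. 198. 147.]
```

```bash
python3 -m handwheel '[[[0,-0.25,-0.1,-0.1],[0,-0.5,-0.15,-0.2],[0,-0.75,-0.15,-0.3],[0,-1,-0.15,-0.4],[0,-1,-0.15,-0.5],[0,-1,-0.15,-0.555],[0,-1,-0.15,-0.555]]]' 75
python3 - <<'E'
from h import *
T=tool();cam("wrist","w9");print(T.round(3).tolist())
from seg import seg
seg("w9",.0115,.0185,(.3,.75,-.48,-.05))
E
```

```text
time_s: 17.6
eef_pos: [0.4892, -0.1303, 0.1957]
eef_rot: [-0.001, -0.076, 0.997, 0.001]
wrist_force: [0.2, -0.8, 0.1]
opening: 0.878
grasp_force: 0.0
[[-0.989, -0.151, -0.003, 0.489], [-0.151, 0.989, 0.001, -0.13], [0.002, 0.002, -1.0, 0.196], [0.0, 0.0, 0.0, 1.0]]
w9 6570 [ 442.  -327.6] [ 51.5 128.2] 89.5 z 0.0155 [152. 119.  70.]
w9 5385 [ 434.3 -166.7] [113.8  50. ] 8.7 z 0.0154 [234. 201. 128.]
w9 2253 [ 529.2 -444. ] [179.8  17. ] 4.2 z 0.0135 [237. 203. 122.]
w9 4027 [ 598.  -320.6] [ 51.  123.3] 84.7 z 0.0155 [244. 215. 131.]
```

View pics/w9.png

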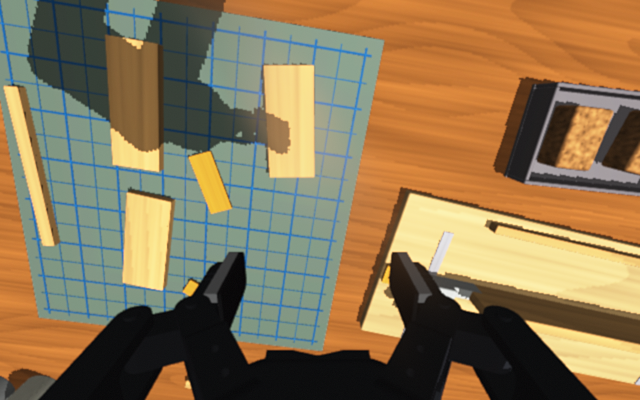

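```bash
python3 -m handwheel '[[[0.2,-0.07,0.1,0],[0.409,-0.139,0.3,0],[0.409,-0.139,0.5,0],[0.409,-0.139,0.7,0],[0.409,-0.139,0.85,0],[0.409,-0.139,0.9,0],[0.409,-0.139,0.9,0],[0.409,-0.139,0.9,0]]]' 70; python3 -m handwheel '[[[0,0,0,0],[0,0,0,0],[0,0,0,0],[0,0,0,0],[0,0,0,0]]]' 0;python3 -m handwheel '[[[0,0,-0.2,0],[0,0,-0.45,0],[0,0,-0.7,0],[0,0,-0.7,0]]]' 0
python3 - <<'E'
from h import *
T=tool();cam("wrist","w10");print(T.round(3).tolist())
def t(X,Y):
    g=np.array([.9962*X+.0872*Y,-.0872*X+.9962*Y,T[2,3]]);return T[:3,:3].T@(g-T[:3,3])/.2
print(t(.5427,.364),t(.5427,.204),"pan to easel yaw",np.degrees(np.arctan2(T[1,1],T[0,1])))
E
```

```text
time_s: 18.65
eef_pos: [0.4144, -0.171, 0.0184]
eef_rot: [0.001, -0.076, 0.997, -0.001]
wrist_force: [-0.2, -0.5, -0.1]
opening: 0.818
grasp_force: 0.0
time_s: 19.27
eef_pos: [0.4143, -0.171, 0.019]
eef_rot: [0.001, -0.076, 0.997, -0.001]
wrist_force: [-2.9, 2.1, 13.0]
opening: 0.539
grasp_force: 59.4
time_s: 19.77
eef_pos: [0.4162, -0.1724, 0.1621]
eef_rot: [0.004, -0.076, 0.997, -0.003]
wrist_force: [-0.3, -0.5, -0.7]
opening: 0.534
grasp_force: 61.4
[[-0.988, -0.152, 0.008, 0.416], [-0.152, 0.988, -0.006, -0.172], [-0.007, -0.007, -1.0, 0.162], [0.0, 0.0, 0.0, 1.0]]
[-1.14323068  2.29083306 -0.00889077] [-0.95288363  1.51381288 -0.00449374] pan to easel yaw 98.75938455961224
```

View pics/w10.png

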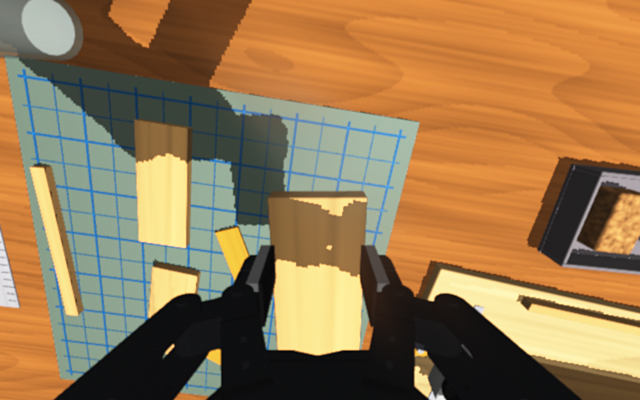

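```bash
cat > t.py <<'E'
from h import *
import sys
def t(Xe,Y,z):
    T=tool(); g=np.array([.9962*Xe+.0872*Y,-.0872*Xe+.9962*Y,z]);
    a=np.degrees(np.arctan2(T[1,1],T[0,1]))
    # level tool axes
    y=np.array([np.cos(np.radians(a)),np.sin(np.radians(a)),0]);zz=np.array([0,0,-1]);x=np.cross(y,zz)
    print("shares",(np.array([x,y,zz])@(g-T[:3,3])/.2).round(3),"twist to 85:",round(np.radians(a-85)/1.5,3),"z",T[2,3].round(4))
if __name__=="__main__": t(*map(float,sys.argv[1:]))
E
python3 -m handwheel '[[[-0.15,0.25,0,0],[-0.3,0.5,0,0.05],[-0.45,0.75,0,0.1],[-0.6,0.95,0,0.16],[-0.6,0.95,0,0.16],[-0.6,0.95,0,0.16]]]' 0; python3 t.py .5427 .204 .125
```

```text
time_s: 20.58
eef_pos: [0.5019, 0.0357, 0.1558]
eef_rot: [-0.002, 0.043, 0.999, -0.0]
wrist_force: [0.4, 0.6, -0.5]
opening: 0.534
grasp_force: 61.4
shares [-0.23   0.623  0.154] twist to 85: 0.001 z 0.1558
```

```bash
python3 -m handwheel '[[[-0.1,0.25,0,0],[-0.23,0.5,0,0],[-0.23,0.623,0,0],[-0.23,0.623,0.1,0],[-0.23,0.623,0.15,0],[-0.23,0.623,0.15,0],[-0.23,0.623,0.15,0]]]' 0; python3 t.py .5427 .204 .053
python3 - <<'E'
from h import *
from seg import seg
cam("wrist","w11")
for r,p in seg("w11",.1,.13,(.4,.8,.1,.4),100): print(np.array(r[0])@np.array([[.9962,.0872],[-.0872,.9962]]), np.percentile(p[:,:2]@[.9962,-.0872],[1,99]))
cv2.imwrite("pics/s11.png",cam("side")[1][150:,150:450,::-1])
E
```

```text
time_s: 21.45
eef_pos: [0.5602, 0.1549, 0.1278]
eef_rot: [0.0, 0.044, 0.999, 0.0]
wrist_force: [0.0, -0.0, -0.7]
opening: 0.533
grasp_force: 61.5
shares [0.009 0.004 0.374] twist to 85: -0.001 z 0.1278
w11 14476 [573.8 154.3] [ 58.9 101.9] 85.2 z 0.1236 [205. 174. 106.]
[558.19938857 203.80221695] [0.50759723 0.60492512]
```

View pics/s11.png

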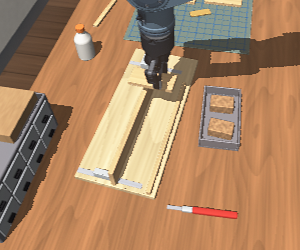

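```bash
python3 -m handwheel '[[[0,0,0.06,0],[0,0,0.12,0],[0,0,0.16,0],[0,0,0.2,0],[0,0,0.23,0],[0,0,0.26,0],[0,0,0.29,0],[0,0,0.32,0],[0,0,0.34,0],[0,0,0.34,0]]]' 0;  python3 - <<'E'
from h import *
from seg import seg
W,c,K,P=cam("wrist","w12")
m=np.isfinite(W[...,2])
q=W[...,:2]@np.array([[.9962,.0872],[-.0872,.9962]])
m&=(abs(q[...,1]-.204)<.015)
X=q[...,0][m];Z=W[...,2][m]
for a in range(500,660,10):
    k=(X*1000>a)&(X*1000<a+10)
    if k.sum()>5: print(a+5,np.percentile(Z[k]*1000,[10,50,90]).round(0))
E
```

```text
time_s: 22.8
eef_pos: [0.5597, 0.1557, 0.0589]
eef_rot: [-0.0, 0.044, 0.999, -0.0]
wrist_force: [-0.1, -0.4, -0.3]
opening: -0.001
grasp_force: 0.0
505 [29. 29. 30.]
515 [15. 15. 16.]
525 [ 97. 132. 144.]
535 [ 57. 101. 137.]
545 [15. 16. 99.]
555 [ 15.  16. 105.]
585 [61. 71. 76.]
```

View pics/w12.png

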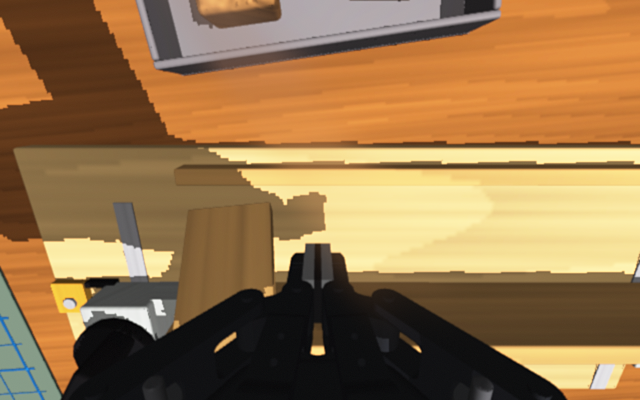

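```bash
python3 -m handwheel '[[[0,0,-0.2,0],[0,0,-0.45,0],[0,0,-0.7,0],[0,0,-0.7,0],[0,0,-0.7,0]]]' 0
cat > lean.py <<'E'
from h import *
from seg import seg
def lean(n,v=("wrist",)):
  for vw in v:
    cam(vw,n+vw); d=np.load(f"pics/{n}{vw}.npz"); W=d["W"];q=W.copy()
    q[...,:2]=W[...,:2]@np.array([[.9962,.0872],[-.0872,.9962]])
    z=q[...,2]
    m=(z>.034)&(z<.12)&(q[...,0]>.48)&(q[...,0]<.69)&(q[...,1]>.105)&(q[...,1]<.46)
    # local normals -> slanted pixels only
    dx=np.gradient(q,axis=1);dy=np.gradient(q,axis=0);nn=np.cross(dx.reshape(-1,3),dy.reshape(-1,3)).reshape(q.shape)
    nn/=np.linalg.norm(nn,axis=-1,keepdims=True)+1e-12; nn*=np.sign(nn[...,2:])
    m&=(nn[...,2]>.4)&(nn[...,2]<.9)
    mm=cv2.morphologyEx(m.astype(np.uint8),cv2.MORPH_OPEN,np.ones((3,3)))
    k,l,s,_=cv2.connectedComponentsWithStats(mm)
    for j in range(1,k):
        if s[j,4]<80: continue
        p=q[l==j]; c=p.mean(0);u,sv,vt=np.linalg.svd(p-c,full_matrices=False);nv=vt[2]*np.sign(vt[2,2])
        ax=np.cross(nv,[0,1,0]); yw=np.degrees(np.arctan2(nv[1],-nv[0]))
        e=np.percentile(p,[1,99],axis=0)*1000
        print(vw,s[j,4],"X",e[:,0].round(),"Y",e[:,1].round(),"Z",e[:,2].round(),"tilt",np.degrees(np.arccos(nv[2])).round(1),"yaw",yw.round(1),"rms",(sv[2]/len(p)**.5*1000).round(2))
if __name__=="__main__":
    import sys; lean(sys.argv[1],("wrist","side","scene"))
E
python3 lean.py L1; python3 -c "
from h import *
cv2.imwrite('pics/v1.png',np.load('pics/L1wrist.npz')['c'][:,:,::-1])"
```

```text
time_s: 23.48
eef_pos: [0.5597, 0.1557, 0.1992]
eef_rot: [0.0, 0.044, 0.999, 0.0]
wrist_force: [-0.8, 0.1, -0.1]
opening: -0.001
grasp_force: 0.0
wrist 84 X [537. 547.] Y [165. 178.] Z [42. 54.] tilt 49.9 yaw -2.0 rms 0.48
wrist 96 X [539. 551.] Y [142. 150.] Z [44. 59.] tilt 49.4 yaw -2.6 rms 0.45
wrist 153 X [596. 605.] Y [141. 173.] Z [103. 112.] tilt 41.1 yaw 170.3 rms 0.28
```

View pics/v1.png

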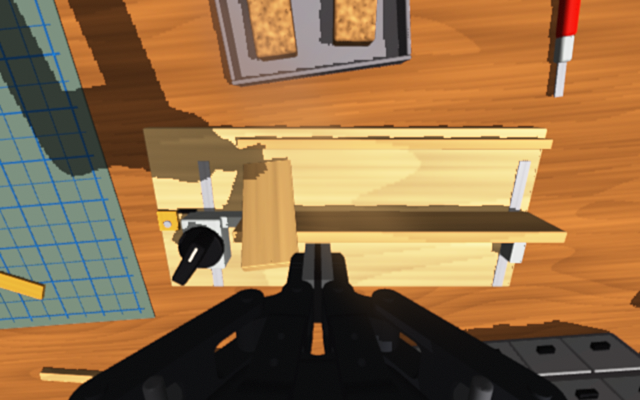

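```bash
python3 -m handwheel '[[[0,-0.25,0,0],[0,-0.5,0,0],[0,-0.75,0,0],[0,-1,0,0],[0,-1,0,0]]]' 66;python3 -m handwheel '[[[-0.05,-0.25,0,0],[-0.1,-0.5,0,0],[-0.15,-0.75,0,0],[-0.2,-1,0,0],[-0.2,-1,0,0],[-0.2,-1,0,0]]]' 66
cat > pan.py <<'E'
from h import *
from seg import seg
import sys
T=tool();cam("wrist",sys.argv[1]);a=np.arctan2(T[1,1],T[0,1])
for r,p in seg(sys.argv[1],.0115,.0185,(.3,.75,-.48,-.05),300):
    if min(r[1])<40: continue
    th=np.radians(r[2] if r[1][0]>r[1][1] else r[2]-90); L=max(r[1])
    g=np.array(r[0])-(L/2-35)*np.array([np.cos(th),np.sin(th)])
    x=np.array([-np.sin(a),np.cos(a)]); xx=np.array([-np.sin(a),np.cos(a)])
    ty=np.array([np.cos(a),np.sin(a)]);tx=np.array([-ty[1],ty[0]])
    d=g/1000-T[:2,3]
    print("L",L,"grip",g.round(1),"shares x,y",(d@tx/.2).round(3),(d@ty/.2).round(3),"z to 22:",((T[2,3]-.022)/.2).round(3),"twist",((a-np.pi/2-th)/1.5).round(3))
E
python3 pan.py w13
```

```text
time_s: 24.25
eef_pos: [0.5416, -0.0465, 0.198]
eef_rot: [-0.001, 0.046, 0.999, -0.0]
wrist_force: [0.5, 0.5, -0.8]
opening: 0.773
grasp_force: 0.0
time_s: 25.0
eef_pos: [0.5645, -0.2449, 0.198]
eef_rot: [-0.001, 0.044, 0.999, 0.001]
wrist_force: [0.1, 0.8, -0.9]
opening: 0.772
grasp_force: 0.0
w13 6781 [ 444.3 -327.7] [ 50.6 123.8] 89.7 z 0.0155 [236. 208. 130.]
w13 2198 [ 529.2 -443.9] [179.4  16. ] 4.6 z 0.0135 [170. 138.  83.]
w13 4100 [ 598.4 -320.7] [ 50.2 122.2] 84.8 z 0.0155 [241. 216. 135.]
L 123.8481216430664 grip [ 417.4 -327.5] shares x,y 0.697 -0.476 z to 22: 0.88 twist -0.054
L 122.20219421386719 grip [ 572.4 -318.3] shares x,y -0.071 -0.363 z to 22: 0.88 twist 0.003
```

```bash
python3 -m handwheel '[[[-0.04,-0.2,0,0],[-0.071,-0.363,0.2,0],[-0.071,-0.363,0.45,0],[-0.071,-0.363,0.7,0],[-0.071,-0.363,0.88,0],[-0.071,-0.363,0.88,0],[-0.071,-0.363,0.88,0]]]' 66; python3 -m handwheel '[[[0,0,0,0],[0,0,0,0],[0,0,0,0],[0,0,0,0],[0,0,0,0]]]' 0;python3 -m handwheel '[[[0,0,-0.2,0],[0,0,-0.45,0],[0,0,-0.8,0],[0,0,-0.8,0],[0,0,-0.8,0]]]' 0; python3 t.py .537 .265 .13
```

```text
time_s: 25.92
eef_pos: [0.5739, -0.3194, 0.025]
eef_rot: [0.001, 0.043, 0.999, -0.001]
wrist_force: [-0.3, -0.0, 0.2]
opening: 0.772
grasp_force: 0.0
time_s: 26.55
eef_pos: [0.5726, -0.3198, 0.0233]
eef_rot: [-0.0, 0.044, 0.999, 0.0]
wrist_force: [0.1, 0.4, 0.1]
opening: -0.002
grasp_force: 0.0
time_s: 27.18
eef_pos: [0.5728, -0.3199, 0.1839]
eef_rot: [0.001, 0.044, 0.999, -0.0]
wrist_force: [-0.2, -0.3, -0.9]
opening: 0.004
grasp_force: 0.0
shares [0.308 2.669 0.269] twist to 85: -0.0 z 0.1839
```

```bash
python3 -m handwheel '[[[0,0,0,0],[0,0,0,0],[0,0,0,0],[0,0,0,0]]]' 66; python3 pan.py w14
```

```text
time_s: 27.68
eef_pos: [0.5725, -0.3197, 0.1827]
eef_rot: [-0.0, 0.044, 0.999, 0.0]
wrist_force: [-0.3, -0.3, -0.6]
opening: 0.773
grasp_force: 0.0
w14 6363 [ 453.8 -328. ] [ 50.2 104.7] 89.5 z 0.0154 [251. 228. 145.]
w14 2433 [ 529.3 -444.3] [180.1  15.1] 4.6 z 0.0135 [159. 127.  75.]
w14 4793 [ 598.  -320.8] [ 50.  121.6] 84.7 z 0.0155 [250. 225. 144.]
L 104.6832275390625 grip [ 436.5 -327.9] shares x,y 0.674 -0.1 z to 22: 0.804 twist -0.053
L 121.57400512695312 grip [ 572.3 -318.4] shares x,y 0.002 0.006 z to 22: 0.804 twist 0.004
```

```bash
python3 -m handwheel '[[[0,0.006,0.3,0],[0,0.006,0.6,0],[0,0.006,0.75,0],[0,0.006,0.82,0],[0,0.006,0.845,0],[0,0.006,0.845,0],[0,0.006,0.845,0]]]' 66; python3 -m handwheel '[[[0,0,0,0],[0,0,0,0],[0,0,0,0],[0,0,0,0],[0,0,0,0]]]' 0
```

```text
time_s: 28.6
eef_pos: [0.5738, -0.3194, 0.0161]
eef_rot: [0.001, 0.044, 0.999, -0.001]
wrist_force: [-0.7, 0.3, -0.1]
opening: 0.775
grasp_force: 0.0
time_s: 29.22
eef_pos: [0.5737, -0.3194, 0.0161]
eef_rot: [0.001, 0.044, 0.999, -0.001]
wrist_force: [-0.7, 0.4, 6.0]
opening: 0.559
grasp_force: 61.6
```

```bash
python3 -m handwheel '[[[0,0,-0.2,0],[0,0,-0.45,0],[0,0,-0.8,0],[0,0.25,-0.8,0],[0,0.5,-0.8,0],[0,0.75,-0.8,0],[0,1,-0.8,0],[0,1,-0.8,0]]]' 0; python3 -m handwheel '[[[0.1,0.25,0,0],[0.2,0.5,0,0],[0.3,0.75,0,0],[0.3,1,0,0],[0.3,1,0,0]]]' 0; python3 t.py .537 .265 .13
python3 - <<'E'
from h import *
from seg import seg
cam("wrist","w15")
T=tool();xe=np.array([.9962,-.0872]);ye=np.array([.0872,.9962])
for r,p in seg("w15",.14,.19,(.4,.8,-.1,.4),100): print("X-Xtcp",np.percentile(p[:,:2]@xe,[1,99])-T[:2,3]@xe,"Y",np.percentile(p[:,:2]@ye,[1,99])-T[:2,3]@ye)
E
```

```text
time_s: 30.22
eef_pos: [0.5902, -0.1157, 0.1746]
eef_rot: [0.0, 0.041, 0.999, 0.0]
wrist_force: [1.6, -1.3, -1.9]
opening: 0.559
grasp_force: 62.1
time_s: 30.85
eef_pos: [0.5479, 0.0873, 0.1748]
eef_rot: [0.0, 0.042, 0.999, 0.0]
wrist_force: [0.3, 0.4, -0.6]
opening: 0.559
grasp_force: 62.2
shares [0.004 0.651 0.224] twist to 85: 0.002 z 0.1748
w15 15609 [560.   86.6] [74.9 97.7] 84.9 z 0.1744 [192. 162.  99.]
X-Xtcp [-0.03660627  0.05617907] Y [-0.02800864  0.0320143 ]
```

```bash
python3 -m handwheel '[[[0,0.25,0,0],[0,0.5,0,0],[0.004,0.65,0,0],[0.004,0.65,0.1,0],[0.004,0.65,0.22,0],[0.004,0.65,0.32,0],[0.004,0.65,0.42,0],[0.004,0.65,0.42,0],[0.004,0.65,0.42,0]]]' 0; python3 t.py .537 .265 .0895
```

```text
time_s: 32.02
eef_pos: [0.5587, 0.2145, 0.0907]
eef_rot: [0.0, 0.044, 0.999, 0.0]
wrist_force: [0.4, -0.4, -0.8]
opening: 0.558
grasp_force: 62.2
shares [0.005 0.013 0.006] twist to 85: -0.0 z 0.0907
```

```bash
python3 -m handwheel '[[[0,0,0.006,0],[0,0,0.006,0],[0,0,0.006,0],[0,0,0.006,0],[0,0,0.006,0],[0,0,0.006,0]]]' 72;python3 -m handwheel '[[[0,0,-0.2,0],[0,0,-0.4,0],[0,0,-0.6,0],[0,0,-0.6,0]]]' 72; python3 lean.py L2
```

```text
time_s: 32.78
eef_pos: [0.5584, 0.2147, 0.0891]
eef_rot: [-0.0, 0.044, 0.999, -0.0]
wrist_force: [0.4, -0.0, -0.6]
opening: 0.841
grasp_force: 0.0
time_s: 33.28
eef_pos: [0.5608, 0.2152, 0.2135]
eef_rot: [0.004, 0.044, 0.999, 0.001]
wrist_force: [-0.3, 0.1, -0.1]
opening: 0.844
grasp_force: 0.0
wrist 81 X [530. 540.] Y [156. 168.] Z [34. 46.] tilt 51.0 yaw 0.4 rms 0.5
wrist 103 X [532. 545.] Y [240. 252.] Z [40. 54.] tilt 47.8 yaw -1.1 rms 0.54
side 179 X [531. 579.] Y [132. 179.] Z [36. 91.] tilt 49.0 yaw -0.8 rms 1.0
side 123 X [553. 588.] Y [248. 286.] Z [ 62. 100.] tilt 45.8 yaw -1.8 rms 1.17
```

View pics/L2wrist.png

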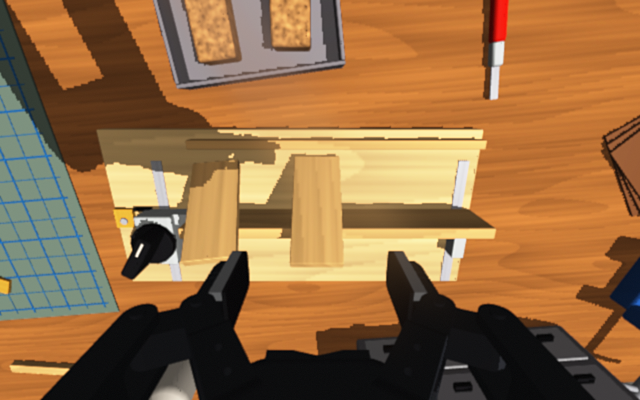

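```bash
python3 -m handwheel '[[[0,-0.25,0,0],[0,-0.5,0,0],[0,-0.75,0,0],[0,-1,0,0],[0,-1,0,0]]]' 66;python3 -m handwheel '[[[0.15,-0.25,0,0],[0.3,-0.5,0,0],[0.4,-0.75,0,0],[0.5,-1,0,-0.053],[0.5,-1,0,-0.053],[0.5,-1,0,-0.053]]]' 66; python3 pan.py w16
```

```text
time_s: 34.05
eef_pos: [0.5399, 0.0126, 0.2074]
eef_rot: [-0.002, 0.046, 0.999, -0.0]
wrist_force: [0.3, -0.4, 0.1]
opening: 0.771
grasp_force: 0.0
time_s: 34.8
eef_pos: [0.4239, -0.174, 0.2083]
eef_rot: [-0.001, 0.004, 1.0, 0.001]
wrist_force: [0.2, -0.5, 0.8]
opening: 0.772
grasp_force: 0.0
w16 4581 [ 442.1 -327.5] [ 50.8 127.8] 89.5 z 0.0155 [216. 189. 117.]
w16 1513 [ 529.2 -444.1] [179.9  16.5] 4.6 z 0.0136 [243. 214. 132.]
L 127.7773208618164 grip [ 413.2 -327.3] shares x,y 0.047 -0.767 z to 22: 0.931 twist -0.0
```

```bash
python3 -m handwheel '[[[0.02,-0.25,0,0],[0.047,-0.5,0.1,0],[0.047,-0.767,0.3,0],[0.047,-0.767,0.55,0],[0.047,-0.767,0.8,0],[0.047,-0.767,0.95,0],[0.047,-0.767,0.975,0],[0.047,-0.767,0.975,0],[0.047,-0.767,0.975,0]]]' 66; python3 -m handwheel '[[[0,0,0,0],[0,0,0,0],[0,0,0,0],[0,0,0,0],[0,0,0,0]]]' 0
```

```text
time_s: 35.98
eef_pos: [0.4146, -0.3291, 0.0158]
eef_rot: [0.001, 0.003, 1.0, -0.001]
wrist_force: [-0.9, 0.0, -0.2]
opening: 0.777
grasp_force: 0.0
time_s: 36.6
eef_pos: [0.4143, -0.3293, 0.0161]
eef_rot: [0.001, 0.004, 1.0, -0.001]
wrist_force: [-0.7, 3.0, 8.9]
opening: 0.555
grasp_force: 60.5
```

```bash
python3 -m handwheel '[[[0,0,-0.2,0],[0,0,-0.45,0],[0,0,-0.87,0],[0,0.25,-0.87,0],[-0.1,0.5,-0.87,0],[-0.2,0.75,-0.87,0],[-0.3,1,-0.87,0.053],[-0.3,1,-0.87,0.053]]]' 0; python3 -m handwheel '[[[-0.1,0.25,0,0],[-0.15,0.5,0,0],[-0.2,0.75,0,0],[-0.2,1,0,0],[-0.2,1,0,0]]]' 0; python3 t.py .537 .365 .13
python3 - <<'E'
from h import *
from seg import seg
cam("wrist","w17")
T=tool();xe=np.array([.9962,-.0872]);ye=np.array([.0872,.9962])
for r,p in seg("w17",.14,.22,(.3,.8,-.2,.4),100): print("X-Xtcp",np.percentile(p[:,:2]@xe,[1,99])-T[:2,3]@xe,"Y",np.percentile(p[:,:2]@ye,[1,99])-T[:2,3]@ye)
E
```

```text
time_s: 37.6
eef_pos: [0.4756, -0.1257, 0.1888]
eef_rot: [0.001, 0.041, 0.999, 0.0]
wrist_force: [-0.6, -0.5, -0.6]
opening: 0.551
grasp_force: 62.4
time_s: 38.22
eef_pos: [0.5321, 0.0688, 0.1884]
eef_rot: [0.0, 0.042, 0.999, 0.0]
wrist_force: [-0.2, -0.4, -0.5]
opening: 0.557
grasp_force: 62.4
shares [-0.07   1.25   0.292] twist to 85: 0.003 z 0.1884
w17 17199 [544.1  68.4] [74.9 97.4] 85.7 z 0.1903 [182. 155.  97.]
X-Xtcp [-0.03646484  0.05625719] Y [-0.03232969  0.03642911]
```

```bash
python3 -m handwheel '[[[-0.02,0.25,0,0],[-0.04,0.5,0,0],[-0.06,0.75,0,0],[-0.06,1,0,0],[-0.06,1,0,0]]]' 0; python3 -m handwheel '[[[0,0.25,0,0],[0,0.25,0,0],[0,0.25,0.1,0],[0,0.25,0.2,0],[0,0.25,0.3,0],[0,0.25,0.4,0],[0,0.25,0.48,0],[0,0.25,0.48,0],[0,0.25,0.48,0]]]' 0; python3 t.py .535 .365 .089
```

```text
time_s: 38.9
eef_pos: [0.5621, 0.2661, 0.1882]
eef_rot: [0.0, 0.043, 0.999, 0.0]
wrist_force: [-0.2, -0.6, -1.5]
opening: 0.554
grasp_force: 62.5
time_s: 40.02
eef_pos: [0.5664, 0.3151, 0.0926]
eef_rot: [0.0, 0.044, 0.999, 0.0]
wrist_force: [-0.1, 0.4, -0.2]
opening: 0.554
grasp_force: 62.5
shares [0.009 0.008 0.018] twist to 85: 0.0 z 0.0926
```

```bash
python3 -m handwheel '[[[0.009,0,0.018,0],[0.009,0,0.018,0],[0.009,0,0.018,0]]]' 0; python3 -m handwheel '[[[0,0,0,0],[0,0,0,0],[0,0,0,0],[0,0,0,0],[0,0,0,0],[0,0,0,0]]]' 72;python3 -m handwheel '[[[0,0,-0.2,0],[0,0,-0.4,0],[0,0,-0.7,0],[0,-0.25,-0.7,0],[0,-0.5,-0.7,0],[0,-0.5,-0.7,0]]]' 72; python3 lean.py L3
python3 - <<'E'
from seg import *
seg("L3wrist",.028,.045,(.3,.5,.05,.3)); seg("L3wrist",.080,.09,(.56,.68,-.05,.08))
E
```

```text
time_s: 40.4
eef_pos: [0.5642, 0.3152, 0.0888]
eef_rot: [0.0, 0.044, 0.999, 0.0]
wrist_force: [0.7, -0.0, -1.9]
opening: 0.55
grasp_force: 62.5
time_s: 41.15
eef_pos: [0.5641, 0.3151, 0.0885]
eef_rot: [-0.0, 0.044, 0.999, 0.0]
wrist_force: [-0.0, 0.0, 1.3]
opening: 0.847
grasp_force: 0.0
time_s: 41.9
eef_pos: [0.5554, 0.2126, 0.2287]
eef_rot: [0.0, 0.045, 0.999, -0.0]
wrist_force: [-0.8, 0.1, -1.0]
opening: 0.844
grasp_force: 0.0
wrist 96 X [541. 551.] Y [355. 368.] Z [53. 63.] tilt 45.7 yaw 0.0 rms 0.61
wrist 132 X [543. 556.] Y [235. 255.] Z [57. 69.] tilt 44.0 yaw 1.1 rms 0.55
wrist 82 X [592. 606.] Y [223. 235.] Z [ 99. 109.] tilt 16.3 yaw 139.6 rms 1.91
wrist 131 X [596. 605.] Y [139. 170.] Z [104. 112.] tilt 39.4 yaw 171.1 rms 0.45
side 107 X [530. 562.] Y [139. 177.] Z [35. 73.] tilt 49.4 yaw -1.8 rms 1.05
side 110 X [533. 563.] Y [221. 261.] Z [47. 74.] tilt 42.8 yaw 2.3 rms 1.14
side 85 X [581. 601.] Y [348. 388.] Z [ 91. 111.] tilt 45.5 yaw -0.8 rms 1.02
side 88 X [558. 577.] Y [344. 379.] Z [68. 88.] tilt 44.0 yaw -1.2 rms 1.2
side 87 X [524. 543.] Y [350. 385.] Z [36. 56.] tilt 46.2 yaw -2.6 rms 1.13
L3wrist 1644 [407.6 166.3] [ 89.8 170.3] 2.4 z 0.0344 [133. 121. 121.]
L3wrist 2652 [403.3 127.6] [62.1 38.4] 2.0 z 0.0342 [206. 148.  92.]
L3wrist 2198 [403.7 203.5] [37.7 50.8] 84.8 z 0.0342 [212. 152.  87.]
L3wrist 648 [615.1  25.9] [15.3 49.9] 52.4 z 0.0866 [42. 39. 37.]
```

View pics/L3wrist.png

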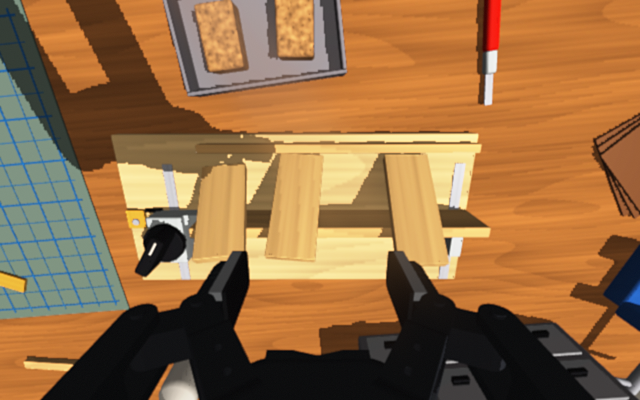

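View pics/L3scene.png

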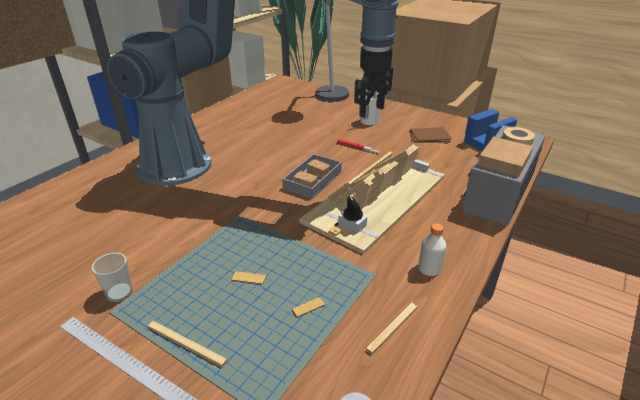

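```bash
python3 -m handwheel '[[[0,0,-0.1,0],[0,0,-0.1,0],[0,0,-0.1,0],[0,0,-0.1,0]]]' 72
python3 - <<'E'
from h import *
from seg import seg
xe=np.array([.9962,-.0872])
for vw in("wrist","side"):
    W,c,K,P=cam(vw,"E"+vw);q=W.copy();q[...,:2]=W[...,:2]@np.array([[.9962,.0872],[-.0872,.9962]])
    for r,p in seg("E"+vw,.071,.078,(.56,.65,.075,.45),60): print("fence front X",np.dot(r[0],xe)-6, "want 580.4+-5")
    for Yc,L in((157,114),(240,122),(365,128)):
        m=(abs(q[...,1]*1000-Yc)<38)&(q[...,0]>.505)&(q[...,0]<.62)&(q[...,2]>.02)&(q[...,2]<.13)
        p=q[m]*1000; c0=np.array([560,Yc,75.]);best=None;rng=np.random.default_rng(0)
        for _ in range(600):
            a=p[rng.choice(len(p),3)];n=np.cross(a[1]-a[0],a[2]-a[0]);n/=np.linalg.norm(n)+1e-9;n*=np.sign(n[2])
            if not(.45<n[2]<.87 and n[0]<-.4):continue
            k=abs((p-a[0])@n)<1.5
            if best is None or k.sum()>best[0]: best=(k.sum(),k,n)
        k=best[1];pp=p[k];n=np.linalg.svd(pp-pp.mean(0),full_matrices=False)[2][2];n*=np.sign(n[2])
        u=np.cross([0,1,0],n);u/=np.linalg.norm(u);v=np.cross(n,u)
        ab=np.stack([pp@u,pp@v],1).astype(np.float32);r=cv2.minAreaRect(ab)
        ya=r[2] if r[1][0]>r[1][1] else r[2]-90
        print(vw,Yc,"tilt",np.degrees(np.arccos(n[2])).round(1),"n_y",n[1].round(3),"roll",round(ya,1),np.round(r[1],1),"Zmin/max",np.percentile(pp[:,2],[1,99]).round(),"X",np.percentile(pp[:,0],[1,99]).round())
E
```

```text
time_s: 42.55
eef_pos: [0.5549, 0.2157, 0.2475]
eef_rot: [-0.001, 0.043, 0.999, -0.0]
wrist_force: [0.1, -1.0, -1.2]
opening: 0.849
grasp_force: 0.0
Ewrist 392 [584.2 185.7] [50.  16.9] 84.5 z 0.0745 [227. 180. 106.]
Ewrist 331 [576.4 109.5] [53.2 16.6] 72.7 z 0.0744 [214. 165.  96.]
Ewrist 1135 [606.6 273.2] [ 32.2 132.2] 10.1 z 0.0749 [221. 181. 108.]
Ewrist 230 [601.6 143.3] [24.8 12.1] 85.4 z 0.0752 [203. 167.  99.]
Ewrist 483 [621.4 367. ] [51.9 12.4] 85.3 z 0.0749 [232. 200. 121.]
fence front X 559.7544192749023 want 580.4+-5
fence front X 558.6586355834961 want 580.4+-5
fence front X 574.4782134033203 want 580.4+-5
fence front X 580.8201184082031 want 580.4+-5
fence front X 581.0317522827148 want 580.4+-5
wrist 157 tilt 49.2 n_y -0.0 roll 6.4 [114.6  50.3] Zmin/max [ 26. 111.] X [523. 596.]
wrist 240 tilt 42.9 n_y 0.004 roll -4.5 [ 50.  122.2] Zmin/max [ 27. 108.] X [511. 599.]
wrist 365 tilt 44.0 n_y -0.001 roll 0.3 [128.9  50.4] Zmin/max [ 25. 112.] X [513. 602.]
Eside 196 [599.9 217.8] [118.6  32.4] 66.1 z 0.0747 [230. 199. 145.]
Eside 76 [593.5 312.7] [50.9 10.4] 86.1 z 0.0746 [221. 183. 133.]
Eside 150 [619.2 363.5] [60.9 21. ] 76.9 z 0.0749 [237. 211. 156.]
fence front X 572.6703735351563 want 580.4+-5
fence front X 557.9318836669922 want 580.4+-5
fence front X 579.1166856933594 want 580.4+-5
side 157 tilt 49.9 n_y 0.014 roll 6.9 [94.6 50.7] Zmin/max [25. 94.] X [523. 580.]
side 240 tilt 42.8 n_y 0.003 roll -4.4 [ 52.  122.1] Zmin/max [ 27. 108.] X [511. 599.]
side 365 tilt 44.0 n_y 0.009 roll 0.4 [129.2  52.6] Zmin/max [ 24. 112.] X [512. 603.]
```

```bash
python3 -c "
from bench import ctrl
print(ctrl.hand_in())"
```

```text
the job is handed in; nothing more can be done
None
```

I handed the job in at about 43 s of the 210 s allowed; the verdict was not reported. Both cork blocks are in the tray, the knob is clicked home, and the fence pointer measures within 1 mm of the index edge. The three wide panels present (114, 122 and 128 mm) lean on the fence at 43–50° and are square to the lip within 7°, but the 114 mm one slipped from the grip while being placed and rests about 14 mm short of the lip. The strip, brass plates and knife were not touched.

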